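Release a log from the model-railway timber dispenser

TASK

Of the two plywood log dispensers, press the lever pad of the wider one down with a fingertip, all the way, so that its lid lifts fully and its log rolls out into the tray; then let the lever come up slowly under the finger so that the lid closes without slamming. Work it by the lever only: touch neither lid nor log, and leave the narrower dispenser and everything else on the bench as they are.

Things in the scene. Friction and masses are not known exactly. Their poses are not given: they have to be found in the camera images.
- wide_dispenser: the wider of two plywood log dispensers fixed on the bench side by side, in either order; 110 mm wide inside (126 outside), open-topped. Origin on the bench under the lid's hinge, mid-width; x to its back, y to its left, z up. Cheeks 150 mm high from x = -60 to +80 mm; in front a catch tray out to x = -140 mm, walls 66 to 75 mm high.
- wide_tray (a point): middle of the wider dispenser's catch tray, 95 mm in front of its origin, on the tray's floor (50 mm above the bench). The floor slopes down to the front, so a released log comes to rest against the front wall.
- wide_lever (a joint): angle of the wider dispenser's steel lever along the outside of its right (-y) cheek: 0 at rest (pad up, lid shut), 0.34 pressed to its stop (lid fully raised). Pivot at x = 20, z = 60 mm of the dispenser. Gears turn the lid 3 rad per rad of lever. A spring returns it (pad: about 1.5 N at first, 5 N fully down); let go, it snaps up and the lid slams.
- wide_pad (a point): centre of the top of the lever's flat steel pad, 38 x 38 x 8 mm, pressed straight down. At rest at x = -170, y = -100, z = 103 mm in the dispenser's frame; fully pressed about 65 mm lower (z = 37 mm), x and y nearly the same (arc of 194 mm radius). Letting it rise at up to 0.1 m/s under the finger is gentle; the lid slams above about 0.16 m/s.
- wide_lid: plywood lid, 104 mm wide, 90 mm long, 6 mm thick, closing the front of the wider hopper. Origin on its hinge, at x = 0, z = 135 mm of the dispenser. Shut, it slopes down and forward, 34 degrees off vertical, its lower edge just above the floor; fully raised it stands out level to the front, over the tray.
- wide_log: loose wooden log, 30 mm diameter, 90 mm long, lying across the wider dispenser behind the shut lid at the start. Origin at its centre, y along its axis. There its centre is about 15 mm forward of the dispenser's origin, 78 mm up; rolled out, it lies against the tray's front wall, centre about 115 mm forward, 62 mm up.
- narrow_dispenser: the narrower of two plywood log dispensers fixed on the bench side by side, in either order; 60 mm wide inside (76 outside), open-topped. Origin on the bench under the lid's hinge, mid-width; x to its back, y to its left, z up. Cheeks 150 mm high from x = -60 to +80 mm; in front a catch tray out to x = -140 mm, walls 66 to 75 mm high.
- narrow_tray (a point): middle of the narrower dispenser's catch tray, 95 mm in front of its origin, on the tray's floor (50 mm above the bench). The floor slopes down to the front, so a released log comes to rest against the front wall.
- narrow_lever (a joint): angle of the narrower dispenser's steel lever along the outside of its right (-y) cheek: 0 at rest (pad up, lid shut), 0.34 pressed to its stop (lid fully raised). Pivot at x = 20, z = 60 mm of the dispenser. Gears turn the lid 3 rad per rad of lever. A spring returns it (pad: about 1.5 N at first, 5 N fully down); let go, it snaps up and the lid slams.
- narrow_pad (a point): centre of the top of the lever's flat steel pad, 38 x 38 x 8 mm, pressed straight down. At rest at x = -170, y = -75, z = 103 mm in the dispenser's frame; fully pressed about 65 mm lower (z = 37 mm), x and y nearly the same (arc of 194 mm radius). Letting it rise at up to 0.1 m/s under the finger is gentle; the lid slams above about 0.16 m/s.
- narrow_lid: plywood lid, 54 mm wide, 90 mm long, 6 mm thick, closing the front of the narrower hopper. Origin on its hinge, at x = 0, z = 135 mm of the dispenser. Shut, it slopes down and forward, 34 degrees off vertical, its lower edge just above the floor; fully raised it stands out level to the front, over the tray.
- narrow_log: loose wooden log, 30 mm diameter, 42 mm long, lying across the narrower dispenser behind the shut lid at the start. Origin at its centre, y along its axis. There its centre is about 15 mm forward of the dispenser's origin, 78 mm up; rolled out, it lies against the tray's front wall, centre about 115 mm forward, 62 mm up.
- loco: bystander: model diesel locomotive, 170 x 36 x 60 mm, origin under its centre, x along its length
- van: bystander: model goods van, 100 x 34 x 64 mm, origin under its centre, x along its length
- mug: bystander: white mug, 76 mm across, 85 mm high, origin under its centre
- glue: bystander: white glue bottle, 40 mm across, 115 mm high, origin under its centre
- driver: bystander: screwdriver lying on the bench, 160 mm long
- tin: bystander: small paint tin, 54 mm across, 60 mm high, origin under its centre
- house: bystander: model brick shed with a grey roof, 70 x 90 x 75 mm, at the back, origin under its centre
Not all that is in view belongs to the job. What is shaped like the wide_log but blue or green is not meant.

How it is judged (in metres and radians):
On the way:
1. the wider dispenser's lever is pressed all the way (0.29 rad or more) and its lid fully raised for 0.3 s (value of joint wide_lever above 0.29 rad), for 0.3 s.
At the end, for the whole second after the job is handed in: the wider dispenser's lid is shut again (lever within 0.025 rad of its rest), its log lies at rest in its tray (centre 95 to 135 mm in front of the dispenser's origin, 45 to 75 mm up), and the narrower dispenser is shut with its log still inside (value of joint each of wide_lever, narrow_lever below 0.025 rad and x of wide_log in the frame of wide_dispenser between -0.135 and -0.095 m and y of wide_log in the frame of wide_dispenser between -0.055 and 0.055 m and z of wide_log in the frame of wide_dispenser between 0.045 and 0.075 m and linear speed of wide_log below 0.02 m/s and x of narrow_log in the frame of narrow_dispenser between -0.05 and 0.07 m); the robot touches nothing.
It fails at once if the wide lid slams: it falls faster than 2.5 rad/s (lever rising faster than 0.83 rad/s) (velocity of joint wide_lever below -0.83 rad/s).
It fails at once if the fingers touch the wide lid or the log (contact force between the fingers and wide_lid above 0.3 N or contact force between the fingers and wide_log above 0.2 N).
It fails at once if a log is lifted or carried (height (world z) of any of wide_log, narrow_log above 0.11 m).
It fails at once if the narrower dispenser is worked or its log touched (value of joint narrow_lever above 0.06 rad or contact force between the fingers and narrow_lid above 0.3 N or contact force between the fingers and narrow_log above 0.2 N).
It fails at once if a bystander is moved more than 15 mm (distance of any of loco, van, mug, glue, driver, tin, house from where it was at the start of the episode above 0.015 m).
It also fails if it takes over 37 s, if anything falls off the work surface, if the arm or the gripper's body presses on something with over 40 N, if the wrist force passes 120 N, or if a joint passes its speed limit or range.

ROBOT

A 7-joint arm with a two-finger parallel gripper is mounted at the origin on the work surface. World frame = base frame: x ahead of the robot, y to its left, z up, the work surface at z = 0. Lengths are in mm, angles in rad, forces in N, time in s.
With the tool pointing down it reaches from about 400 to 875 mm from the base axis. Payload 4.4 kg.
Tool frame: the origin (TCP) lies midway between the tips of the shut fingers; the grasp point (between the pads) lies 19 mm behind it (ctrl.grip_depth is the distance from the TCP to the grasp point, in mm); z points along the fingers, y is the direction in which the jaws open and shut (so a half turn about z gives the same grasp; the last joint's range is limited). The gripper opens to 85 mm and grips with 20 to 120 N. Pads are 22 mm wide; open, the fingers measure 114 mm over their backs; the gripper's body (76 mm by 85 mm) begins 54 mm behind the grasp point. The pads swing forward as they close: fully open they stand 13 mm farther back than shut.
Start: joints at [1.051, 0.628, 0.038, 1.517, -0.027, 0.996, -0.02], TCP at [284.978, -584.213, 231.313] pointing down, gripper open.
Joint ranges: [-3.06, 3.06], [-0.37, 2.12], [-1.25, 1.32], [0.18, 2.47], [-1.1, 4.24], [0.23, 1.98], [-2.94, 2.94]. Speed limits (rad/s): [2.57, 2.57, 3.14, 3.14, 3.14, 3.14, 3.14].

INTERFACE

Orientations are given as [roll, pitch, yaw] about the fixed x, y, z axes, in that order (R = Rz(yaw) Ry(pitch) Rx(roll)).
In Python, from cell import ctrl, get_image gives the robot as it stands.
- The arm moves only by the tool arm_command, never from a script. Its argument "plan" is a list of rows, each an object of numbers: "rx", "ry", "rz": the turn, a rotation vector about the tool's x, y, z in rad; "x", "y", "z": the shift along the tool's x, y, z in cm; "jaw": the finger opening in cm, from 0 to 8.54. In form: [{"rx": .., "ry": .., "rz": .., "x": .., "y": .., "z": .., "jaw": ..}, ...]. A call has 1 to 10 rows; each row is the pose to reach, as a shift and turn from the pose measured when the call began, along the tool's axes at that moment; what a row does not reach only later rows make up. A row lasts 1/12 s, in which the tool goes at most 41.7 mm and 7.16 degrees, less where a joint would pass 70% of its speed; a pose out of reach is approached as far as the arm can. A call with a gripper value outside its range is refused whole. The fingers move at their own pace and stop on an object; the grip force is fixed at half the most. Time passes only in rows, so rows that repeat a pose let the fingers close. It gives the time, the measured TCP pose, the force and the opening at its end, in the units of the state.
- ctrl.read_state(): the state, without advancing time (a new reading comes with each control period).
- get_image(name): name is "scene" or "top"; returns a dict with "frame" (400x640x3 uint8, red, green, blue), "fovy" (degrees; the focal length in pixels is half the picture's height over the tangent of half this angle, whatever the lens; pixels are square), "cx", "cy" (the principal point, pixels), "R" (3x3) and "t" (3): a world point X has camera coordinates R X + t. Camera axes: x right, y down, z forward; pixel columns grow to the right and rows downward; lengths in mm; the calibration is good to about 2 mm. A picture is of the moment at which its call begins. There is no depth.
- ctrl.finish_job(): hands the job in, once; it reports no verdict.
The state is a dict: "clock": time; "qpos": joint angles; "qd": joint speeds; "tau": joint torques, N m; "eef_pos": TCP position; "tool_rot": TCP orientation; "force": force on the tool from outside, world axes, zero at the start; "torque": the same for the moment, N m; "width": finger opening in mm.
Only numpy, scipy, OpenCV 4.12 (cv2) and the standard library are available. Lean on these libraries where they do the work, as an engineer would, in place of code of your own. Each camera call takes 0.05 s, during which the arm holds its last target.

## Working session

There is one attempt and no reset: what is moved stays moved. The work goes in short steps, Python scripts to look and compute and a tool call to move; the robot and the scene stay as the last step left them, time stands still between calls to the robot, and variables do not carry over. Pictures are saved under pics/ and viewed, and the job is handed in when it is done.

Besides the shell and the picture viewer there is one more tool, called after "Emit:" as name([rows], argument=value, ...), one row to a line, values as JSON. arm_command: Moves the arm, as the interface text tells. Its arguments: {"type":"object","properties":{"plan":{"type":"array","items":{"type":"object","properties":{"rx":{"type":"number"},"ry":{"type":"number"},"rz":{"type":"number"},"x":{"type":"number"},"y":{"type":"number"},"z":{"type":"number"},"jaw":{"type":"number"}}}}},"required":["plan"]}

```bash
mkdir -p pics && ls && python3 - <<'E'
from cell import ctrl, get_image
import cv2, numpy as np, pickle
print(ctrl.read_state())
d={}
for n in ("scene","top"):
    im=get_image(n); d[n]=im
    cv2.imwrite(f"pics/{n}_0.png", im["frame"][:,:,::-1])
    print(n, im["fovy"],im["cx"],im["cy"],np.round(im["R"],4).tolist(),np.round(im["t"],1).tolist())
pickle.dump(d,open("im0.pkl","wb"))
E
```

```text
pics
{'clock': 0.0, 'qpos': array([ 1.05117943,  0.62932304,  0.03841287,  1.51838573, -0.02700264,
        0.99628812, -0.01999746]), 'qd': array([-1.79920061e-03, -9.55312533e-04,  8.32833824e-04, -1.23163048e-05,
        1.56207246e-04, -5.95576267e-04, -3.64347292e-04]), 'tau': array([ 4.07415009e-04, -5.63398719e+01,  1.22654155e+00, -1.93448961e+01,
        1.11022656e-02,  1.04800297e-02,  3.25754195e-05]), 'eef_pos': array([ 284.72528522, -583.62089663,  230.39784099]), 'tool_rot': array([-3.13970537e+00,  4.74081191e-06,  4.53841128e-01]), 'force': array([-0.43271793, -0.23479347, -0.20294861]), 'torque': array([ 0.05384856, -0.03417374,  0.00396096]), 'width': 85.35082124230041}
scene 53.22344695369199 314.4164321535049 208.52431327523075 [[-0.1371, 0.9904, -0.0163], [0.7336, 0.0904, -0.6736], [-0.6656, -0.1043, -0.7389]] [131.2, -352.3, 1758.9]
top 42.78582717343656 323.21056349322714 201.82900861252298 [[-0.0156, -0.9998, -0.0097], [-0.984, 0.0171, -0.1771], [0.1773, 0.0068, -0.9841]] [-38.5, 606.7, 1649.8]
```

View pics/scene_0.png

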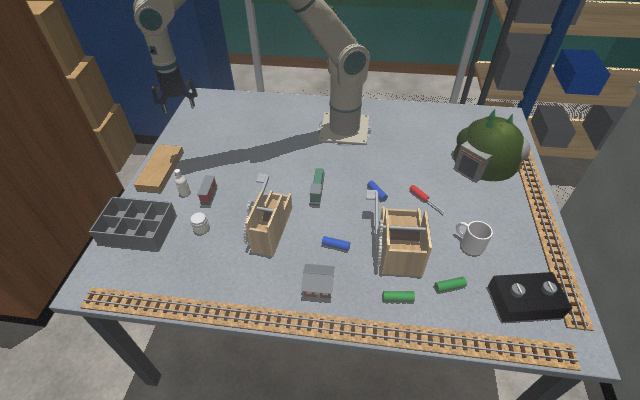

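View pics/top_0.png

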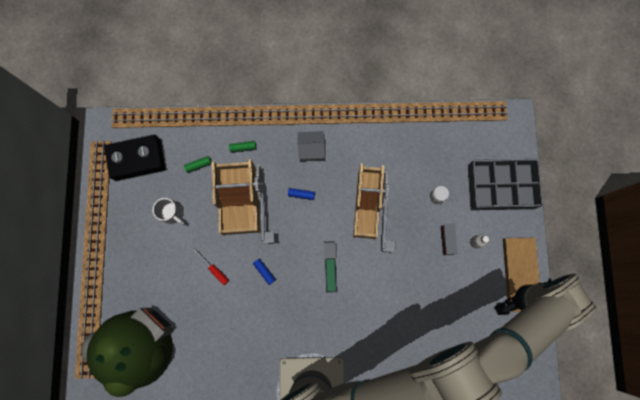

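The scene view shows the wide dispenser at about (404,240) and its pad near (373,196). In the top view it is at (236,197) with its pad near (270,238). The narrow dispenser's pad is near (388,246) in the top view. I'll zoom in on both.

```bash
python3 - <<'E'
import cv2,pickle,numpy as np
d=pickle.load(open("im0.pkl","rb"))
t=d["top"]["frame"][:,:,::-1]; s=d["scene"]["frame"][:,:,::-1]
a=cv2.resize(t[145:265,200:300],None,fx=5,fy=5,interpolation=cv2.INTER_CUBIC)
b=cv2.resize(s[180:285,355:455],None,fx=5,fy=5,interpolation=cv2.INTER_CUBIC)
cv2.imwrite("pics/zt.png",a); cv2.imwrite("pics/zs.png",b)
E
```

```text
(no output)
```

View pics/zt.png

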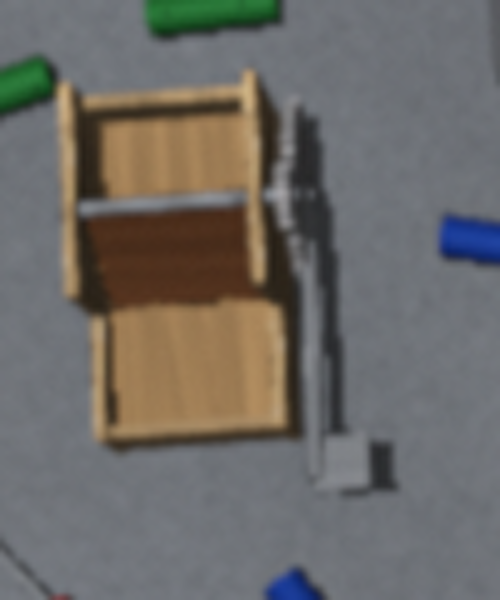

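View pics/zs.png

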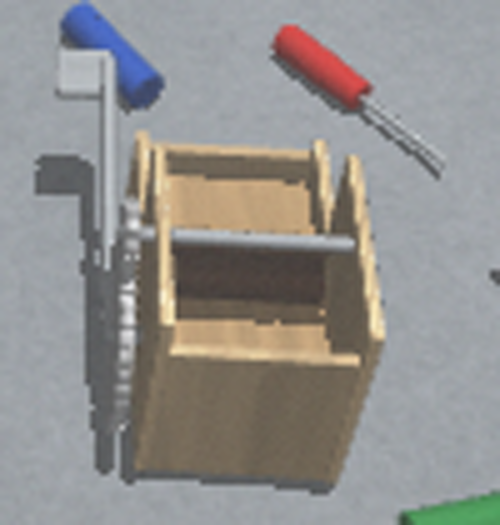

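```bash
cat > h.py <<'E'
import numpy as np
def ray(im,u,v):
    f=200/np.tan(np.radians(im["fovy"])/2); R=np.array(im["R"]);t=np.array(im["t"])
    d=R.T@np.array([(u-im["cx"])/f,(v-im["cy"])/f,1.]); o=-R.T@t
    return o,d
def onz(im,u,v,z):
    o,d=ray(im,u,v); return o+d*(z-o[2])/d[2]
def cross(r1,r2):
    (o1,d1),(o2,d2)=r1,r2
    A=np.stack([d1,-d2],1); s=np.linalg.lstsq(A,o2-o1,rcond=None)[0]
    p,q=o1+d1*s[0],o2+d2*s[1]; return (p+q)/2,np.linalg.norm(p-q)
def proj(im,X):
    f=200/np.tan(np.radians(im["fovy"])/2); c=np.array(im["R"])@np.array(X)+np.array(im["t"])
    return np.array([im["cx"]+f*c[0]/c[2],im["cy"]+f*c[1]/c[2]])
E
python3 - <<'E'
import cv2,pickle,numpy as np
from h import *
d=pickle.load(open("im0.pkl","rb"))
T,S=d["top"],d["scene"]
# plywood corner rays: hsv mask
def z2(u,v,x0,y0,k=5): return (u+.5)/k-.5+x0,(v+.5)/k-.5+y0
for name,im,(x0,y0,x1,y1) in (("top",T,(258,225,282,250)),("scene",S,(362,186,384,208))):
    f=im["frame"][y0:y1,x0:x1].astype(int)
    print(name); print(f.mean(2).astype(int))
E
```

```text
top
[[ 41  45  74 108 122 109  85  82  56  49  77 107 114 113 116 118 117 117
  116 115 115 113 114 115]
 [ 42  44  74 110 123 110  87  85  57  51  77 108 115 115 115 118 118 117
  115 114 114 115 114 115]
 [ 43  45  71 108 123 110  90  86  59  49  76 108 114 113 117 118 117 114
  115 115 114 116 116 116]
 [ 44  44  70 106 123 112  89  88  57  49  74 105 111 113 117 118 116 113
  113 112 114 116 117 116]
 [ 45  43  68 104 122 112  90  88  58  49  71 101 112 114 114 115 113 112
  110 111 112 115 116 115]
 [ 42  42  65 101 122 112  89  85  57  48  63  88 107 115 115 113 111 112
  111 111 110 112 115 117]
 [ 44  44  64  99 122 110  83  81  71  67  76  91 109 121 123 114 111 114
  115 112 111 113 116 118]
 [ 62  64  79 105 122 111  91 104 109 108 110 115 121 127 127 113 103 107
  110 109 110 114 116 118]
 [ 95  92  99 112 123 113  98 121 128 128 128 129 130 130 126 107  79  78
   81  83  94 111 117 116]
 [111 110 107 114 124 115 102 124 132 131 131 132 131 132 127 102  61  51
   54  58  81 110 116 115]
 [112 110 110 114 124 117 108 126 131 131 131 131 131 131 128 104  58  44
   45  51  8
[... 2782 characters left out ...]
2 164 156 119 191 180 119  95
   89  79  81  82]
 [158 163 163 163 164 163 163 163 163 165 164 165 160 123 191 180 150  96
   94  84  91 114]
 [166 162 163 162 161 162 164 163 165 166 165 165 163 127 193 180 154 162
  103 162 161 164]
 [166 167 165 167 164 163 162 162 163 161 161 162 161 125 191 181 155 164
  164 165 165 164]
 [167 164 164 163 163 162 160 162 159 160 162 162 159 123 191 180 153 163
  165 166 162 161]
 [163 162 167 165 161 162 162 161 162 162 161 161 159 124 192 180 153 164
  165 163 159 161]
 [164 164 166 165 162 161 164 168 166 163 162 160 159 125 193 182 155 164
  166 162 176 183]
 [164 162 162 163 162 164 165 165 164 160 160 161 158 124 191 180 153 167
  166 165 175 189]]
```

```bash
python3 - <<'E'
import cv2,pickle,numpy as np
from h import *
d=pickle.load(open("im0.pkl","rb"))
T,S=d["top"],d["scene"]
np.set_printoptions(precision=1,suppress=True)
for im in (T,S): print("cam",-np.array(im["R"]).T@np.array(im["t"]))
for nm,c in (("top",(268.3,236.8)),("scene",(371.5,193.8))):
    im=T if nm=="top" else S
    print(nm,onz(im,*c,103))
# extents
print("top pad corners", [onz(T,u,v,103)[:2] for u,v in ((264.0,231.9),(272.9,231.9),(272.9,241.8),(263,241.8))])
print("scene pad corners", [onz(S,u,v,103)[:2] for u,v in ((366.5,189.6),(374.7,189.6),(377.3,189.6),(366.5,197.5),(374.7,197.5))])
print(cross(ray(T,268.3,236.8),ray(S,371.5,193.8)))
# cheeks, zoom
z=lambda u,v:((u+.5)/5-.5+200,(v+.5)/5-.5+145)
for n,p in dict(Lb=(67,85),Lf=(72,297),Rb=(250,72),Rf=(258,283)).items(): print(n,onz(T,*z(*p),150)[:2])
for n,p in dict(rodL=(82,208),rodR=(250,197)).items(): print(n,onz(T,*z(*p),135)[:2])
E
python3 - <<'E'
import cv2,pickle
d=pickle.load(open("im0.pkl","rb"))
t=d["top"]["frame"][:,:,::-1]
cv2.imwrite("pics/zt2.png",cv2.resize(t[150:250,205:285],None,fx=7,fy=6,interpolation=cv2.INTER_NEAREST))
E
```

```text
cam [ 304.   -60.1 1730.7]
cam [1447.2   85.4 1064.5]
top [486.4 128.8 103. ]
scene [491.2 131.  103. ]
top pad corners [array([502.5, 142.7]), array([502. , 114.1]), array([470.1, 114.1]), array([470.7, 145.8])]
scene pad corners [array([473.3, 113.3]), array([469.9, 140.9]), array([468.9, 149.6]), array([510.6, 115.2]), array([507.3, 142.3])]
(array([486.9, 130.3,  98.5]), np.float64(1.8262058452751098))
Lb [725.6 301.3]
Lf [587.8 295. ]
Rb [732.  184.1]
Rf [594.7 177.7]
rodL [648.2 293.2]
rodR [653.5 185.6]
```

View pics/zt2.png

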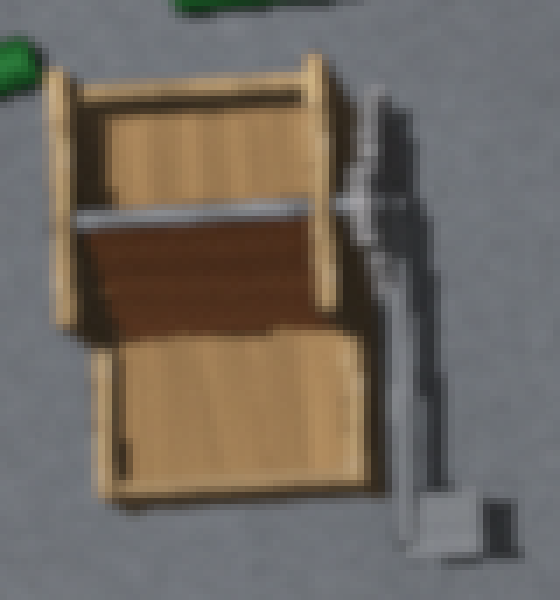

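The dispenser's yaw is about 0.046 rad and its origin is about (650,239). That predicts the pad at (485,131); the direct measurement gives (487,130), so the two agree. The lever's bar covers the pad's inner 8 mm, so I'll aim at (486,127) with the jaw axis along the dispenser's x.

```bash
cat >> h.py <<'E'
from scipy.spatial.transform import Rotation as Ro
def rel(st,P,yaw=None):
    R=Ro.from_euler('xyz',st["tool_rot"]).as_matrix()
    s=R.T@(np.array(P)-st["eef_pos"])/10
    rv=np.zeros(3)
    if yaw is not None:
        rv=Ro.from_matrix(R.T@Ro.from_euler('xyz',[np.pi,0,yaw]).as_matrix()).as_rotvec()
    return np.round(s,2),np.round(rv,3)
E
python3 - <<'E'
from cell import ctrl
from h import *
st=ctrl.read_state()
for P,y in (((520,-300,240),1.0),((400,-442,240),.8)): print(P,rel(st,P,y))
E
```

```text
(520, -300, 240) (array([ 33.58, -15.19,  -0.93]), array([-0.002, -0.   , -0.546]))
(400, -442, 240) (array([16.57, -7.68, -0.94]), array([-0.002, -0.   , -0.346]))
```

Emit:
arm_command([
  {"x": 3.3, "y": -1.5, "z": -0.5, "rz": -0.05, "jaw": 0},
  {"x": 6.7, "y": -3.0, "z": -0.9, "rz": -0.1, "jaw": 0},
  {"x": 10.0, "y": -4.5, "z": -0.9, "rz": -0.16, "jaw": 0},
  {"x": 13.4, "y": -6.1, "z": -0.9, "rz": -0.22, "jaw": 0},
  {"x": 16.8, "y": -7.6, "z": -0.9, "rz": -0.27, "jaw": 0},
  {"x": 20.1, "y": -9.1, "z": -0.9, "rz": -0.33, "jaw": 0},
  {"x": 23.5, "y": -10.6, "z": -0.9, "rz": -0.38, "jaw": 0},
  {"x": 26.9, "y": -12.2, "z": -0.9, "rz": -0.44, "jaw": 0},
  {"x": 30.2, "y": -13.7, "z": -0.9, "rz": -0.49, "jaw": 0},
  {"x": 33.6, "y": -15.2, "z": -0.9, "rz": -0.55, "jaw": 0},
])

```text
validation failed for argument at $.pl...
```

```bash
python3 - <<'E'
from cell import ctrl
from h import *
st=ctrl.read_state()
print(st["clock"],st["eef_pos"],st["tool_rot"],st["qpos"],st["force"],st["width"])
for P,y in (((560,0,240),1.45),((486,127,200),1.617)): print(P,rel(st,P,y))
E
```

```text
0.1 [ 284.72817931 -583.68366965  230.46349691] [-3.13982535e+00  3.58134818e-05  4.53735727e-01] [ 1.05115545  0.62928395  0.03849369  1.5182643  -0.02701526  0.99633141
 -0.02005738] [ 0.66133627 -0.14706982  0.35606131] 85.47475749313735
(560, 0, 240) (array([ 50.33, -40.4 ,  -0.88]), array([-0.002, -0.001, -0.996]))
(486, 127, 200) (array([ 49.24, -55.05,   3.14]), array([-2.000e-03, -1.000e-03, -1.163e+00]))
```

The plan was refused, possibly because every field is required. I'll give all seven keys, starting with a short call.

Emit:
arm_command([
  {"rx": 0, "ry": 0, "rz": -0.05, "x": 3.3, "y": -1.5, "z": -0.5, "jaw": 0},
  {"rx": 0, "ry": 0, "rz": -0.1, "x": 6.7, "y": -3.0, "z": -0.9, "jaw": 0},
  {"rx": 0, "ry": 0, "rz": -0.16, "x": 10.0, "y": -4.5, "z": -0.9, "jaw": 0},
  {"rx": 0, "ry": 0, "rz": -0.22, "x": 13.4, "y": -6.1, "z": -0.9, "jaw": 0},
  {"rx": 0, "ry": 0, "rz": -0.27, "x": 16.8, "y": -7.6, "z": -0.9, "jaw": 0},
])

```text
clock: 0.52
eef_pos: [402.9, -440.0, 239.3]
tool_rot: [-3.139, -0.0, 0.726]
force: [0.5, -1.0, -0.2]
width: 25.4
```

```bash
python3 - <<'E'
from cell import ctrl
from h import *
st=ctrl.read_state()
print(st["qpos"],st["width"])
for P,y in (((430,-408,240),.79),((457,-375,240),.85),((484,-342,240),.91),((511,-309,240),.98),((530,-273,240),1.05),((537,-234,240),1.12),((542,-195,240),1.19),((547,-156,240),1.25),((551,-117,240),1.31),((554,-78,240),1.37)): print(P,rel(st,P,y))
E
```

```text
[ 0.80826497  0.54251639 -0.04008274  1.65984627  0.02480198  0.94220059
 -0.08517669] 25.43557450887604
(430, -408, 240) (array([ 4.15, -0.6 , -0.06]), array([-0.002, -0.001, -0.064]))
(457, -375, 240) (array([ 8.36, -1.27, -0.06]), array([-0.002, -0.001, -0.124]))
(484, -342, 240) (array([12.57, -1.95, -0.06]), array([-0.002, -0.001, -0.184]))
(511, -309, 240) (array([16.78, -2.62, -0.05]), array([-0.002, -0.001, -0.254]))
(530, -273, 240) (array([20.59, -4.05, -0.05]), array([-0.002, -0.001, -0.324]))
(537, -234, 240) (array([23.71, -6.5 , -0.04]), array([-0.002, -0.001, -0.394]))
(542, -195, 240) (array([26.67, -9.08, -0.03]), array([-0.002, -0.001, -0.464]))
(547, -156, 240) (array([ 2.963e+01, -1.167e+01, -2.000e-02]), array([-0.002, -0.001, -0.524]))
(551, -117, 240) (array([ 3.252e+01, -1.432e+01, -2.000e-02]), array([-0.002, -0.001, -0.584]))
(554, -78, 240) (array([ 3.534e+01, -1.704e+01, -1.000e-02]), array([-0.002, -0.001, -0.644]))
```

Emit:
arm_command([
  {"rx": 0, "ry": 0, "rz": -0.06, "x": 4.1, "y": -0.6, "z": -0.1, "jaw": 0},
  {"rx": 0, "ry": 0, "rz": -0.12, "x": 8.2, "y": -1.3, "z": -0.1, "jaw": 0},
  {"rx": 0, "ry": 0, "rz": -0.18, "x": 12.3, "y": -1.9, "z": -0.1, "jaw": 0},
  {"rx": 0, "ry": 0, "rz": -0.25, "x": 16.4, "y": -2.6, "z": -0.1, "jaw": 0},
  {"rx": 0, "ry": 0, "rz": -0.32, "x": 20.2, "y": -4.0, "z": -0.1, "jaw": 0},
  {"rx": 0, "ry": 0, "rz": -0.39, "x": 23.5, "y": -6.4, "z": -0.1, "jaw": 0},
  {"rx": 0, "ry": 0, "rz": -0.46, "x": 26.6, "y": -9.0, "z": 0, "jaw": 0},
  {"rx": 0, "ry": 0, "rz": -0.52, "x": 29.6, "y": -11.7, "z": 0, "jaw": 0},
  {"rx": 0, "ry": 0, "rz": -0.58, "x": 32.5, "y": -14.3, "z": 0, "jaw": 0},
  {"rx": 0, "ry": 0, "rz": -0.64, "x": 35.3, "y": -17.0, "z": 0, "jaw": 0},
])

```text
clock: 1.35
eef_pos: [553.8, -76.5, 239.6]
tool_rot: [-3.139, -0.002, 1.369]
force: [0.5, -0.3, -0.3]
width: 0.1
```

```bash
python3 - <<'E'
from cell import ctrl
from h import *
st=ctrl.read_state()
print(st["clock"],st["eef_pos"],st["tool_rot"],st["qpos"],st["width"],st["force"])
for P,y in (((545,-42,235),1.43),((533,-6,230),1.49),((520,30,220),1.55),((507,66,210),1.6),((495,101,200),1.617),((486,127,190),1.617)): print(P,rel(st,P,y))
E
```

```text
1.35 [553.81273524 -76.49519736 239.63449093] [-3.13945397e+00 -1.86645479e-03  1.36949651e+00] [ 0.24755293  0.49621769 -0.23798598  1.75887116  0.14041283  0.90500615
 -0.25120549] 0.10500119777351943 [ 0.53293951 -0.33281016 -0.34264609]
(545, -42, 235) (array([ 3.2 , -1.55,  0.47]), array([-0.002, -0.002, -0.061]))
(533, -6, 230) (array([ 6.49, -3.45,  0.98]), array([-0.002, -0.002, -0.121]))
(520, 30, 220) (array([ 9.75, -5.44,  1.99]), array([-0.002, -0.002, -0.181]))
(507, 66, 210) (array([13.02, -7.43,  3.  ]), array([-0.002, -0.002, -0.231]))
(495, 101, 200) (array([16.21, -9.3 ,  4.01]), array([-0.002, -0.002, -0.248]))
(486, 127, 190) (array([ 18.57, -10.7 ,   5.02]), array([-0.002, -0.002, -0.248]))
```

Emit:
arm_command([
  {"rx": 0, "ry": 0, "rz": -0.06, "x": 3.2, "y": -1.6, "z": 0.4, "jaw": 0},
  {"rx": 0, "ry": 0, "rz": -0.12, "x": 6.5, "y": -3.5, "z": 0.9, "jaw": 0},
  {"rx": 0, "ry": 0, "rz": -0.18, "x": 9.8, "y": -5.4, "z": 1.9, "jaw": 0},
  {"rx": 0, "ry": 0, "rz": -0.23, "x": 13.0, "y": -7.4, "z": 3.0, "jaw": 0},
  {"rx": 0, "ry": 0, "rz": -0.25, "x": 16.2, "y": -9.3, "z": 4.0, "jaw": 0},
  {"rx": 0, "ry": 0, "rz": -0.25, "x": 18.6, "y": -10.7, "z": 5.0, "jaw": 0},
  {"rx": 0, "ry": 0, "rz": -0.25, "x": 18.6, "y": -10.7, "z": 6.0, "jaw": 0},
  {"rx": 0, "ry": 0, "rz": -0.25, "x": 18.6, "y": -10.7, "z": 6.0, "jaw": 0},
])

```text
clock: 2.02
eef_pos: [484.1, 128.5, 178.6]
tool_rot: [-3.136, -0.002, 1.624]
force: [0.3, -0.1, -0.2]
width: -0.2
```

```bash
python3 - <<'E'
from cell import ctrl, get_image
from h import *
import cv2,pickle
d={n:get_image(n) for n in ("scene","top")}
st=ctrl.read_state()
print(st["clock"],st["eef_pos"],st["tool_rot"],st["width"],st["force"])
s,t=d["scene"],d["top"]
P=st["eef_pos"]
print("tcp px",proj(s,P),proj(t,P), rel(st,(486,127,108),1.617))
a=cv2.resize(s["frame"][120:250,330:450,::-1],None,fx=4,fy=4,interpolation=cv2.INTER_CUBIC)
b=cv2.resize(t["frame"][150:280,215:295,::-1],None,fx=4,fy=4,interpolation=cv2.INTER_CUBIC)
cv2.imwrite("pics/near.png",np.hstack([a,b]))
E
```

```text
2.1167 [486.10921556 126.10335308 179.8965024 ] [-3.13897940e+00 -1.13819320e-03  1.61854891e+00] 0.2786258448687649 [ 0.19571501 -0.39059334  0.38527473]
tcp px [372.17522528 175.85705547] [266.28609638 234.12947216] (array([0.08, 0.01, 7.19]), array([-0.003, -0.001,  0.002]))
```

View pics/near.png

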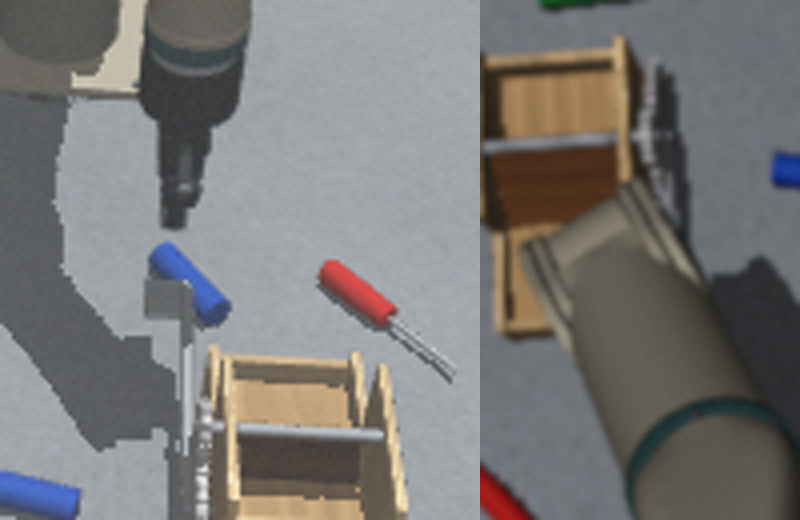

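The closed fingertip shows at (373,176) in the scene view, as its TCP projects, and it sits right above the pad at (372,194). I'll descend to just above the pad.

Emit:
arm_command([
  {"rx": 0, "ry": 0, "rz": 0, "x": 0.1, "y": 0, "z": 2.5, "jaw": 0},
  {"rx": 0, "ry": 0, "rz": 0, "x": 0.1, "y": 0, "z": 5.0, "jaw": 0},
  {"rx": 0, "ry": 0, "rz": 0, "x": 0.1, "y": 0, "z": 6.5, "jaw": 0},
  {"rx": 0, "ry": 0, "rz": 0, "x": 0.1, "y": 0, "z": 7.0, "jaw": 0},
  {"rx": 0, "ry": 0, "rz": 0, "x": 0.1, "y": 0, "z": 7.0, "jaw": 0},
])

```text
clock: 2.53
eef_pos: [486.0, 125.5, 109.3]
tool_rot: [-3.138, -0.0, 1.616]
force: [-0.9, -0.2, 0.5]
width: -0.1
```

```bash
python3 - <<'E'
from cell import ctrl, get_image
from h import *
import cv2,pickle
s=get_image("scene")
st=ctrl.read_state()
print(st["clock"],st["eef_pos"],st["tool_rot"],st["force"])
print("tcp px",proj(s,st["eef_pos"]))
a=cv2.resize(s["frame"][150:250,330:430,::-1],None,fx=6,fy=6,interpolation=cv2.INTER_CUBIC)
cv2.imwrite("pics/near2.png",a)
E
```

```text
2.5833 [486.55561153 126.12720899 110.15908537] [-3.13919543e+00 -7.27143701e-04  1.61650138e+00] [-0.03058827  0.03329951 -0.40413974]
tcp px [370.29552624 191.19237221]
```

View pics/near2.png

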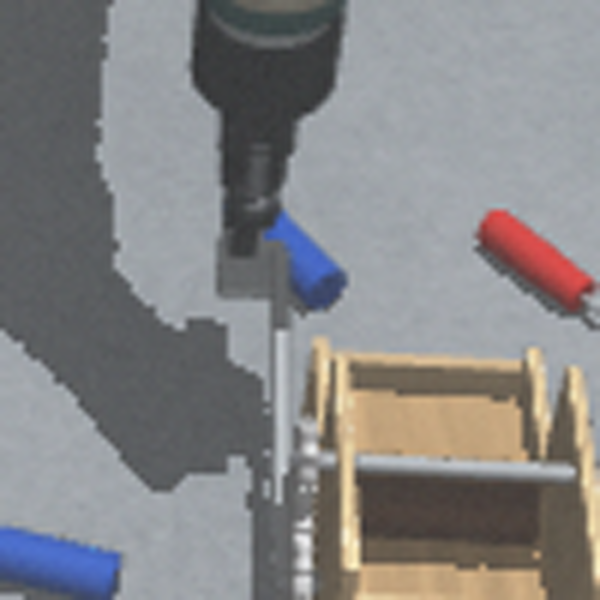

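The tip is at about (370.5,191.7), over the pad, which spans columns 366–378. Now I'll press down steadily.

Emit:
arm_command([
  {"rx": 0, "ry": 0, "rz": 0, "x": 0, "y": 0, "z": 0.5, "jaw": 0},
  {"rx": 0, "ry": 0, "rz": 0, "x": 0, "y": 0, "z": 1.0, "jaw": 0},
  {"rx": 0, "ry": 0, "rz": 0, "x": 0, "y": 0, "z": 1.5, "jaw": 0},
  {"rx": 0, "ry": 0, "rz": 0, "x": 0, "y": 0, "z": 2.0, "jaw": 0},
])

```text
clock: 2.92
eef_pos: [486.6, 126.0, 90.2]
tool_rot: [-3.14, -0.001, 1.616]
force: [-1.0, -0.6, 1.3]
width: 0.1
```

```bash
python3 - <<'E'
from cell import ctrl, get_image
from h import *
import cv2
s=get_image("scene")
st=ctrl.read_state()
print(st["clock"],st["eef_pos"],st["tool_rot"],st["force"],st["torque"])
a=cv2.resize(s["frame"][150:250,330:430,::-1],None,fx=6,fy=6,interpolation=cv2.INTER_CUBIC)
cv2.imwrite("pics/press1.png",a)
E
```

```text
2.9667 [486.01699463 125.90416714  89.23379776] [-3.13815393e+00 -3.72575475e-04  1.61644791e+00] [ 0.29620571  0.61070997 -0.8504611 ] [ 0.01865733 -0.02785351 -0.00524578]
```

View pics/press1.png

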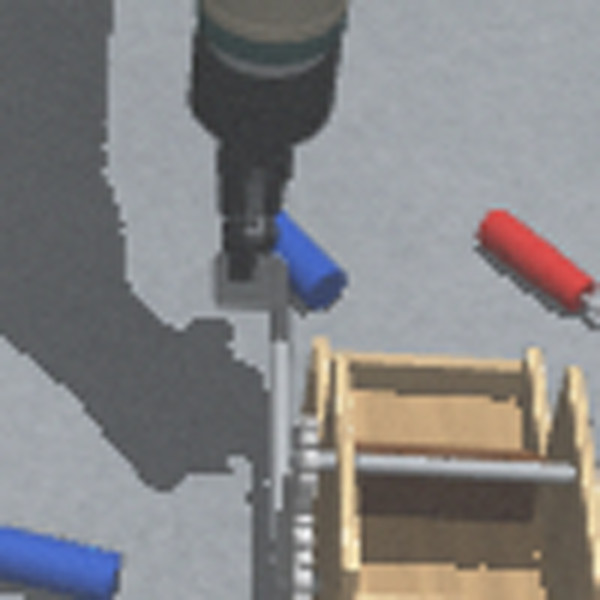

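The pad follows the finger and the lid starts to rise (brown strip behind the rod at crop (460,448)). Continuing the press.

Emit:
arm_command([
  {"rx": 0, "ry": 0, "rz": 0, "x": 0, "y": 0, "z": 0.6, "jaw": 0},
  {"rx": 0, "ry": 0, "rz": 0, "x": 0, "y": 0, "z": 1.2, "jaw": 0},
  {"rx": 0, "ry": 0, "rz": 0, "x": 0, "y": 0, "z": 1.8, "jaw": 0},
  {"rx": 0, "ry": 0, "rz": 0, "x": 0, "y": 0, "z": 2.4, "jaw": 0},
  {"rx": 0, "ry": 0, "rz": 0, "x": 0, "y": 0, "z": 3.0, "jaw": 0},
  {"rx": 0, "ry": 0, "rz": 0, "x": 0, "y": 0, "z": 3.6, "jaw": 0},
  {"rx": 0, "ry": 0, "rz": 0, "x": 0, "y": 0, "z": 4.1, "jaw": 0},
  {"rx": 0, "ry": 0, "rz": 0, "x": 0, "y": 0, "z": 4.5, "jaw": 0},
  {"rx": 0, "ry": 0, "rz": 0, "x": 0, "y": 0, "z": 4.7, "jaw": 0},
  {"rx": 0, "ry": 0, "rz": 0, "x": 0, "y": 0, "z": 4.9, "jaw": 0},
])

```text
clock: 3.8
eef_pos: [486.3, 126.0, 40.1]
tool_rot: [-3.139, -0.001, 1.617]
force: [-1.9, 0.4, 3.9]
width: 0.1
```

```bash
python3 - <<'E'
from cell import ctrl, get_image
from h import *
import cv2
s=get_image("scene")
st=ctrl.read_state()
print(st["clock"],st["eef_pos"],st["tool_rot"],st["force"],st["torque"])
a=cv2.resize(s["frame"][150:250,345:445,::-1],None,fx=6,fy=6,interpolation=cv2.INTER_CUBIC)
cv2.imwrite("pics/press2.png",a)
E
```

```text
3.85 [486.23199121 125.98843497  39.89696673] [-3.13872032e+00 -5.45948206e-04  1.61643745e+00] [-0.15822562  0.32527978  3.64677064] [0.06759766 0.23848819 0.00042275]
```

View pics/press2.png

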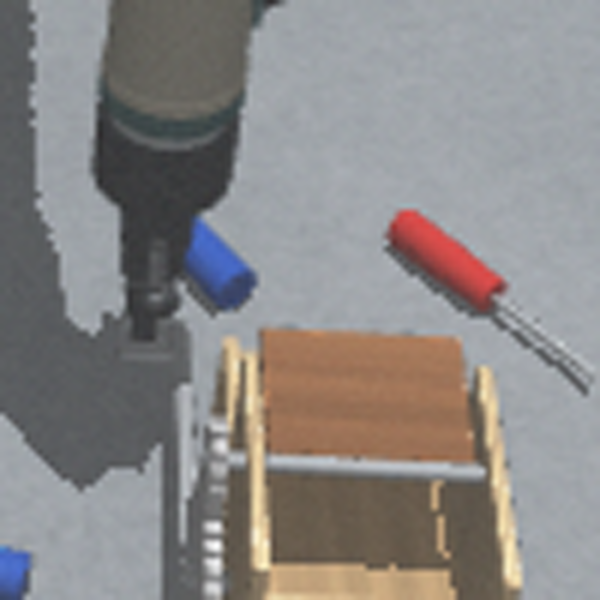

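The lid stands out almost level and the lever is at about 0.325 rad (pad z 40). I'll press the last few millimetres to the stop and hold.

Emit:
arm_command([
  {"rx": 0, "ry": 0, "rz": 0, "x": 0, "y": 0, "z": 0.2, "jaw": 0},
  {"rx": 0, "ry": 0, "rz": 0, "x": 0, "y": 0, "z": 0.3, "jaw": 0},
  {"rx": 0, "ry": 0, "rz": 0, "x": 0, "y": 0, "z": 0.4, "jaw": 0},
  {"rx": 0, "ry": 0, "rz": 0, "x": 0, "y": 0, "z": 0.4, "jaw": 0},
  {"rx": 0, "ry": 0, "rz": 0, "x": 0, "y": 0, "z": 0.4, "jaw": 0},
  {"rx": 0, "ry": 0, "rz": 0, "x": 0, "y": 0, "z": 0.4, "jaw": 0},
  {"rx": 0, "ry": 0, "rz": 0, "x": 0, "y": 0, "z": 0.4, "jaw": 0},
  {"rx": 0, "ry": 0, "rz": 0, "x": 0, "y": 0, "z": 0.4, "jaw": 0},
  {"rx": 0, "ry": 0, "rz": 0, "x": 0, "y": 0, "z": 0.4, "jaw": 0},
  {"rx": 0, "ry": 0, "rz": 0, "x": 0, "y": 0, "z": 0.4, "jaw": 0},
])

```text
clock: 4.68
eef_pos: [486.7, 126.1, 36.5]
tool_rot: [-3.14, -0.001, 1.616]
force: [-2.8, 0.3, 8.1]
width: 0.1
```

```bash
python3 - <<'E'
from cell import ctrl, get_image
from h import *
import cv2
s=get_image("scene");t=get_image("top")
st=ctrl.read_state()
print(st["clock"],st["eef_pos"],st["tool_rot"],st["force"],st["torque"])
a=cv2.resize(s["frame"][160:260,345:445,::-1],None,fx=4,fy=4,interpolation=cv2.INTER_CUBIC)
b=cv2.resize(t["frame"][150:250,205:305,::-1],None,fx=4,fy=4,interpolation=cv2.INTER_CUBIC)
cv2.imwrite("pics/press3.png",np.hstack([a,b]))
E
```

```text
4.7833 [486.68840903 126.06838164  36.4953435 ] [-3.13993608e+00 -7.32573672e-04  1.61637727e+00] [-2.13767405  0.8742421   8.10899687] [0.01840703 0.41585369 0.00756304]
```

View pics/press3.png

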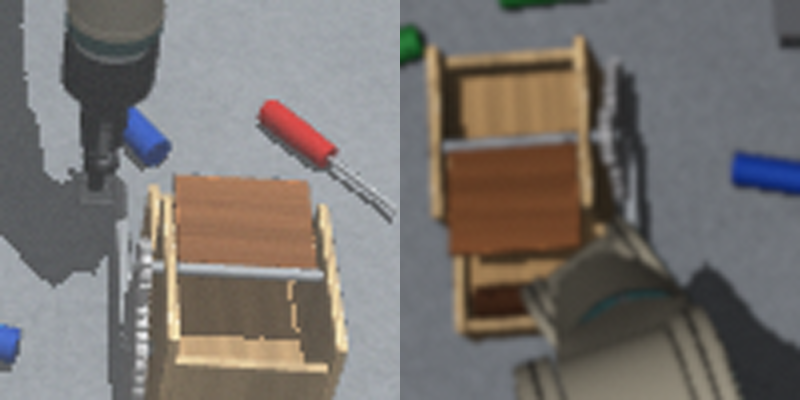

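The force rose to 8 N, so the lever is against its stop and the lid is level. In the top crop a dark bar shows at the tray's front, near full-picture (230,224). I'll check that it is the log.

```bash
python3 - <<'E'
from cell import ctrl, get_image
from h import *
import cv2
t=get_image("top")
f=t["frame"]
yaw=.0465; O=np.array([650.4,239.2]); c,s=np.cos(yaw),np.sin(yaw)
def loc(u,v,z):
    p=onz(t,u,v,z)[:2]-O; return np.array([c*p[0]+s*p[1],-s*p[0]+c*p[1]])
print([np.round(loc(u,v,70),1) for u,v in ((223,221.5),(223,228),(230,224.5),(235,224))])
a=cv2.resize(f[205:240,212:250,::-1],None,fx=14,fy=14,interpolation=cv2.INTER_NEAREST)
cv2.imwrite("pics/log.png",a)
E
```

```text
[array([-105.2,   47.7]), array([-126.7,   48.3]), array([-116.6,   25. ]), array([-116. ,    8.5])]
```

View pics/log.png

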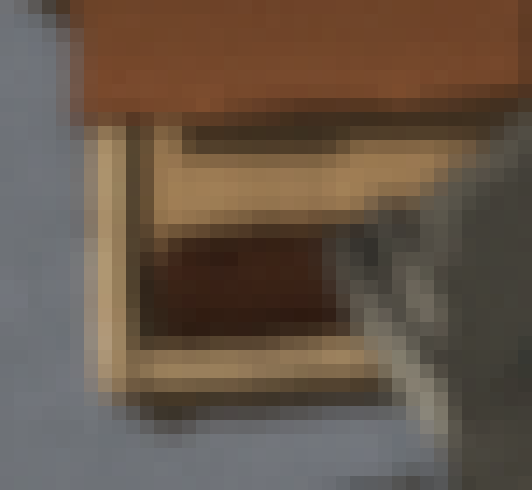

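The dark log lies at x ≈ −116 mm in the dispenser's frame, against the front wall, with its left end at y ≈ 47, as expected. Now I'll let the lever up slowly at about 40 mm/s.

Emit:
arm_command([
  {"rx": 0, "ry": 0, "rz": 0, "x": 0, "y": 0, "z": -0.2, "jaw": 0},
  {"rx": 0, "ry": 0, "rz": 0, "x": 0, "y": 0, "z": -0.5, "jaw": 0},
  {"rx": 0, "ry": 0, "rz": 0, "x": 0, "y": 0, "z": -0.8, "jaw": 0},
  {"rx": 0, "ry": 0, "rz": 0, "x": 0, "y": 0, "z": -1.1, "jaw": 0},
  {"rx": 0, "ry": 0, "rz": 0, "x": 0, "y": 0, "z": -1.4, "jaw": 0},
  {"rx": 0, "ry": 0, "rz": 0, "x": 0, "y": 0, "z": -1.7, "jaw": 0},
  {"rx": 0, "ry": 0, "rz": 0, "x": 0, "y": 0, "z": -2.0, "jaw": 0},
  {"rx": 0, "ry": 0, "rz": 0, "x": 0, "y": 0, "z": -2.3, "jaw": 0},
  {"rx": 0, "ry": 0, "rz": 0, "x": 0, "y": 0, "z": -2.6, "jaw": 0},
  {"rx": 0, "ry": 0, "rz": 0, "x": 0, "y": 0, "z": -2.9, "jaw": 0},
])

```text
clock: 5.67
eef_pos: [487.0, 125.9, 65.8]
tool_rot: [-3.14, -0.001, 1.616]
force: [-1.5, -0.5, 2.0]
width: 0.1
```

```bash
python3 - <<'E'
from cell import ctrl, get_image
from h import *
import cv2
s=get_image("scene")
st=ctrl.read_state()
print(st["clock"],st["eef_pos"],st["tool_rot"],st["force"],st["torque"])
a=cv2.resize(s["frame"][160:260,345:445,::-1],None,fx=5,fy=5,interpolation=cv2.INTER_CUBIC)
cv2.imwrite("pics/rel1.png",a)
E
```

```text
5.7167 [487.28768528 126.00506209  66.29490691] [-3.14111526e+00 -8.23582316e-04  1.61608552e+00] [-1.08518809 -0.44245981  3.15285444] [-0.01738564  0.36890515 -0.01081839]
```

View pics/rel1.png

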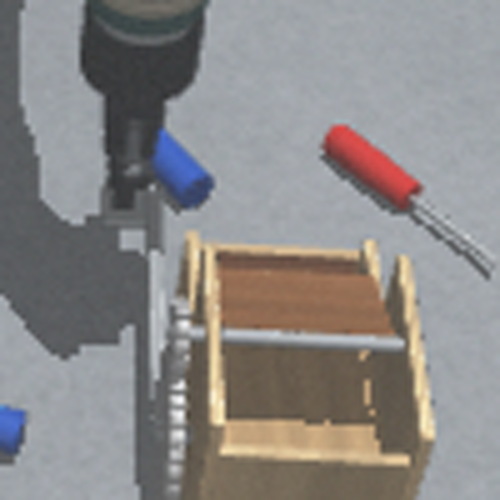

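The lid is half closed and the pad is still under the finger at about 2–3 N. I'll keep rising at the same pace.

Emit:
arm_command([
  {"rx": 0, "ry": 0, "rz": 0, "x": 0, "y": 0, "z": -0.3, "jaw": 0},
  {"rx": 0, "ry": 0, "rz": 0, "x": 0, "y": 0, "z": -0.6, "jaw": 0},
  {"rx": 0, "ry": 0, "rz": 0, "x": 0, "y": 0, "z": -0.9, "jaw": 0},
  {"rx": 0, "ry": 0, "rz": 0, "x": 0, "y": 0, "z": -1.2, "jaw": 0},
  {"rx": 0, "ry": 0, "rz": 0, "x": 0, "y": 0, "z": -1.5, "jaw": 0},
  {"rx": 0, "ry": 0, "rz": 0, "x": 0, "y": 0, "z": -1.8, "jaw": 0},
  {"rx": 0, "ry": 0, "rz": 0, "x": 0, "y": 0, "z": -2.1, "jaw": 0},
  {"rx": 0, "ry": 0, "rz": 0, "x": 0, "y": 0, "z": -2.4, "jaw": 0},
  {"rx": 0, "ry": 0, "rz": 0, "x": 0, "y": 0, "z": -2.7, "jaw": 0},
  {"rx": 0, "ry": 0, "rz": 0, "x": 0, "y": 0, "z": -3.0, "jaw": 0},
])

```text
clock: 6.55
eef_pos: [487.1, 126.0, 96.5]
tool_rot: [-3.141, -0.001, 1.616]
force: [0.1, 0.3, 0.1]
width: -0.2
```

Emit:
arm_command([
  {"rx": 0, "ry": 0, "rz": 0, "x": 0, "y": 0, "z": -0.3, "jaw": 0},
  {"rx": 0, "ry": 0, "rz": 0, "x": 0, "y": 0, "z": -0.6, "jaw": 0},
  {"rx": 0, "ry": 0, "rz": 0, "x": 0, "y": 0, "z": -0.9, "jaw": 0},
  {"rx": 0, "ry": 0, "rz": 0, "x": 0, "y": 0, "z": -1.2, "jaw": 0},
  {"rx": 0, "ry": 0, "rz": 0, "x": 0, "y": 0, "z": -1.5, "jaw": 0},
  {"rx": 0, "ry": 0, "rz": 0, "x": 0, "y": 0, "z": -2.0, "jaw": 0},
])

```text
clock: 7.05
eef_pos: [486.8, 125.8, 116.6]
tool_rot: [-3.14, -0.001, 1.616]
force: [0.2, 0.9, 0.3]
width: 0.1
```

```bash
python3 - <<'E'
from cell import ctrl, get_image
from h import *
import cv2
s=get_image("scene")
st=ctrl.read_state()
print(st["clock"],st["eef_pos"],st["tool_rot"],st["force"],st["torque"])
a=cv2.resize(s["frame"][160:260,345:445,::-1],None,fx=5,fy=5,interpolation=cv2.INTER_CUBIC)
cv2.imwrite("pics/rel2.png",a)
E
```

```text
7.1 [487.46937773 126.08833771 117.56015056] [ 3.14148545e+00 -9.59277077e-04  1.61626628e+00] [ 0.65533503  0.14493718 -0.26417523] [ 0.03762083 -0.00198633  0.01286121]
```

View pics/rel2.png

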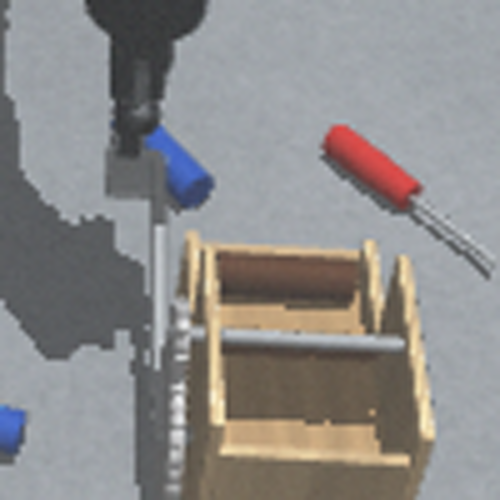

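The lid is shut and the log (brown cylinder at crop (290,275)) lies at the tray's front. I'll raise the tool clear and verify.

Emit:
arm_command([
  {"rx": 0, "ry": 0, "rz": 0, "x": 0, "y": 0, "z": -1.5, "jaw": 0},
  {"rx": 0, "ry": 0, "rz": 0, "x": 0, "y": 0, "z": -3.5, "jaw": 0},
  {"rx": 0, "ry": 0, "rz": 0, "x": 0, "y": 0, "z": -6.0, "jaw": 0},
  {"rx": 0, "ry": 0, "rz": 0, "x": 0, "y": 0, "z": -8.5, "jaw": 0},
  {"rx": 0, "ry": 0, "rz": 0, "x": -3.0, "y": 0, "z": -10.5, "jaw": 0},
  {"rx": 0, "ry": 0, "rz": 0, "x": -6.0, "y": 0, "z": -12.0, "jaw": 0},
  {"rx": 0, "ry": 0, "rz": 0, "x": -9.0, "y": 0, "z": -12.0, "jaw": 0},
  {"rx": 0, "ry": 0, "rz": 0, "x": -12.0, "y": 0, "z": -12.0, "jaw": 0},
  {"rx": 0, "ry": 0, "rz": 0, "x": -12.0, "y": 0, "z": -12.0, "jaw": 0},
])

```text
clock: 7.85
eef_pos: [492.8, -1.2, 237.7]
tool_rot: [-3.141, 0.003, 1.607]
force: [0.1, -0.6, -0.1]
width: 0.2
```

```bash
python3 - <<'E'
from cell import ctrl, get_image
from h import *
import cv2,pickle
d0=pickle.load(open("im0.pkl","rb"))
s=get_image("scene");t=get_image("top")
pickle.dump({"scene":s,"top":t},open("im1.pkl","wb"))
st=ctrl.read_state()
print(st["clock"],st["eef_pos"],st["force"],st["qd"].round(3))
print(s["frame"][186:208,362:384].astype(int).mean(2).astype(int)[:14,:17])
df=np.abs(s["frame"].astype(int)-d0["scene"]["frame"]).max(2)
cv2.imwrite("pics/end_s.png",s["frame"][:,:,::-1])
cv2.imwrite("pics/end_t.png",t["frame"][:,:,::-1])
f=t["frame"]
a=cv2.resize(t["frame"][145:265,200:300,::-1],None,fx=4,fy=4,interpolation=cv2.INTER_CUBIC)
b=cv2.resize(s["frame"][160:280,350:450,::-1],None,fx=4,fy=4,interpolation=cv2.INTER_CUBIC)
cv2.imwrite("pics/end.png",np.hstack([a,b]))
E
```

```text
7.95 [492.77742592   4.70792239 237.55462499] [-0.33841428  0.41381594  0.52227492] [-0.038  0.006 -0.038 -0.001 -0.009 -0.005 -0.006]
[[162 162 162 162 159 108  77  86  98 104 113 117 123 125 127 126 141]
 [163 165 162 161 159  92  77  76  86  98 107 113 118 125 126 124 123]
 [162 163 162 161 158  97  91  80  81  88  98 107 113 119 124 125 129]
 [166 162 161 162 152 162 120 117  91  89  94 105 112 116 120 124 128]
 [166 166 161 160 158 188 184 184 183 185 183 193 192 190 186 120 125]
 [164 165 163 160 156 190 187 184 185 185 184 186 185 171 191 162 132]
 [164 165 165 162 155 186 181 183 183 183 184 183 180 147 193 185 129]
 [163 164 166 163 156 186 182 178 181 181 181 183 180 148 192 183 124]
 [163 163 164 160 158 184 186 183 184 186 187 188 183 149 191 180 122]
 [161 162 158 160 165 186 186 186 186 186 187 186 183 150 193 181 115]
 [158 159 159 161 166 188 189 186 186 187 189 185 185 150 191 180 112]
 [159 159 161 160 150 189 191 189 190 188 188 190 181 117 191 180 106]
 [161 162 162 158 112 142 143 147 151 153 155 157 153 117 192 179 110]
 [162 162 164 160 136 138 123 118 122 127 127 111 113 112 195 180 117]]
```

View pics/end.png

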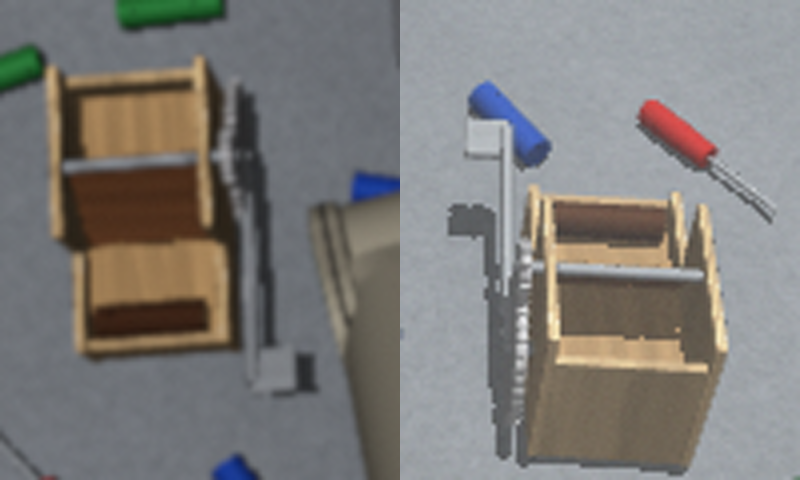

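View pics/end_s.png

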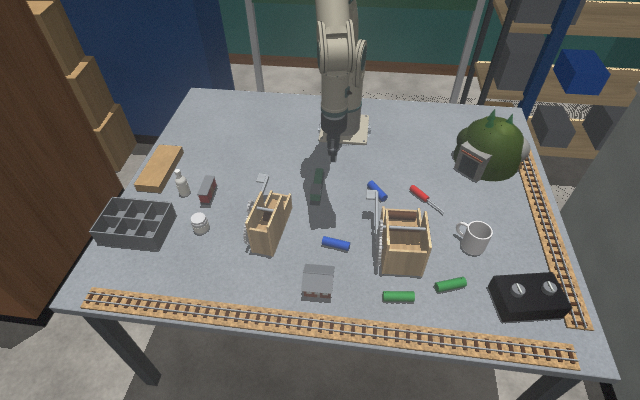

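The pad's pixels match the first picture, so the lever is back at rest, and the bystanders and narrow dispenser look unchanged. One last numeric check of the log and narrow dispenser, then I'll hand in.

```bash
python3 - <<'E'
from cell import ctrl, get_image
from h import *
import cv2,pickle
d0=pickle.load(open("im0.pkl","rb")); d1=pickle.load(open("im1.pkl","rb"))
t=get_image("top"); s=get_image("scene")
f=t["frame"][212:236,215:260].astype(int)
m=((f[:,:,0]<95)&(f[:,:,0]-f[:,:,2]>12)&(f.mean(2)<60)).astype(np.uint8)
n,l,st,c=cv2.connectedComponentsWithStats(m); i=1+np.argmax(st[1:,4]); u,v=c[i]+[215,212]
yaw=.0465; O=np.array([650.4,239.2]); cc,ss=np.cos(yaw),np.sin(yaw); p=onz(t,u,v,70)[:2]-O
print("log px",u,v,st[i],"local",cc*p[0]+ss*p[1],-ss*p[0]+cc*p[1])
print("top change between last two pics near log",np.abs(t["frame"][205:240,210:262].astype(int)-d1["top"]["frame"][205:240,210:262]).mean())
for nm,(y0,y1,x0,x1) in dict(narrow=(165,260,235,300),pad=(185,200,362,384),loco=(165,210,300,335),van=(170,215,190,222),mug=(215,260,450,500),glue=(165,200,170,195),driver=(180,220,405,450),tin=(205,240,185,215),house=(260,305,298,340)).items():
    print(nm,np.abs(s["frame"][y0:y1,x0:x1].astype(int)-d0["scene"]["frame"][y0:y1,x0:x1]).mean().round(1))
z=ctrl.read_state(); print(z["clock"],z["qd"].round(3),z["force"])
print(ctrl.finish_job())
E
```

```text
log px 236.70044052863437 224.2907488986784 [  7   8  30  10 227] local -117.27242685303605 2.9731305620667783
top change between last two pics near log 0.6258241758241758
narrow 1.6
pad 2.1
loco 38.6
van 2.8
mug 1.5
glue 13.8
driver 3.7
tin 1.5
house 1.5
8.05 [-0.017  0.002 -0.008 -0.001  0.001 -0.001  0.001] [-1.18256511  0.45059478 -1.0779132 ]
the job is handed in; nothing more can be done
None
```

I pressed the wide dispenser's lever pad with the closed fingertips down to its stop and held it there for over 0.8 s. The lid stood level and the log rolled out. I then let the lever up at about 40 mm/s until the lid was shut, pulled the arm clear and handed the job in at about 8 s; no verdict was reported.

**Final checks:**
- **Lever and lid:** the pad's pixels match the first picture, so the lever is back at rest. The lid looks shut.
- **Log:** it lies at about x = −117, y = +3 mm in the dispenser's frame and had not moved between the last two pictures. Its height was not measured; the ray was cast onto an assumed plane.
- **Narrow dispenser, mug, tin, house:** no visible change.
- **Van and driver:** slightly larger picture differences (2.8 and 3.7, against 1.5 for unchanged items), with no visible shift.
- **Loco and glue:** the picture check did flag these (differences of 38.6 and 13.8). I put this down to the arm's shadow, which now falls on the loco and earlier lay near the glue. The tool passed well above the bench, but I did not measure their positions separately.
- **Rise speed:** the finger's contact force had fallen to about zero near the top of the stroke (TCP at z = 96.5 mm, a few mm below the pad's rest height). Over those last millimetres the lever's speed is inferred from the finger's motion, not measured.

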